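Close the mailing carton, then take the pencil ready to fill in its label

ROBOT

A 6-joint arm with a two-finger parallel gripper is mounted at the origin on the work surface; the furniture and walls round the work are solid. World frame = base frame: x ahead of the robot, y to its left, z up, the work surface at z = 0. Lengths are in m, angles in rad, forces in N, time in s.
With the tool pointing down it reaches from about 0.325 to 0.925 m from the base axis. Payload 3.1 kg.
Tool frame: the origin (TCP) lies on the front face of the gripper's body, between the roots of the fingers; the fingertips stand env.finger_overhang ahead of it and the grasp point (between the pads) lies 54 mm ahead of it (env.finger_overhang is the distance from the TCP to the fingertips, in m); z points along the fingers, y is the direction in which the jaws open and shut (so a half turn about z gives the same grasp; the last joint's range is limited). The gripper opens to 85 mm and grips with 20 to 120 N. Pads are 22 mm wide; open, the fingers measure 114 mm over their backs; the gripper's body (76 mm by 85 mm) begins 54 mm behind the grasp point. The pads swing forward as they close: fully open they stand 13 mm farther back than shut.
Start: joints at [1.085, 0.217, 1.613, -0, 1.311, -0.112], TCP at [0.228, 0.582, 0.304] pointing down, gripper open.
Joint ranges: [-2.75, 2.75], [-0.78, 2.1], [0.31, 2.55], [-1.13, 4.27], [0.13, 2.63], [-2.58, 2.58]. Speed limits (rad/s): [2.79, 2.79, 3.14, 3.14, 3.14, 3.14].

INTERFACE

Orientations are given as a 3x3 rotation matrix whose columns are the frame's x, y, z axes.
In Python, from workcell import env gives the robot as it stands.
- The arm moves only by the tool arm_command, never from a script. Its argument "motion" is text: rows parted by semicolons, each of 4 numbers parted by spaces: the shift along the world's x, y, z normalised to -1 to 1, where 1 is 800 mm, then the turn about the world's z normalised to -1 to 1, where 1 is 0.5 rad. A call has 1 to 5 rows; each row is the pose to reach, as a shift and turn from the pose commanded when the call began; what a row does not reach only later rows make up. A row lasts 1/8 s, in which the tool goes at most 62.5 mm and 10.7 degrees, less where a joint would pass 70% of its speed; a pose out of reach is approached as far as the arm can. A call with a number of a shift or a turn outside -1 to 1 is refused whole. A call with a gripper value outside its range is refused whole. "gripper" is the opening in per cent of the stroke, from 0 (shut) to 100 (fully open), set as the call begins (left out, the last holds). The fingers move at their own pace and stop on an object; "newtons" is the grip in N (left out, the last holds). Time passes only in rows, so rows that repeat a pose let the fingers close. It gives the time, the measured TCP pose, the force and the opening at its end, in the units of the state.
- env.sense(): the state, without advancing time (a new reading comes with each control period).
- env.read_camera(name): name is "side" or "top"; returns a dict with "img" (480x640x3 uint8, red, green, blue), "depth" (480x640 float32, m along the optical axis (not along the pixel's ray), 0 where there is no reading), "camera_matrix" (3x3 intrinsics, pixels), "world_to_cam" (4x4, takes a point from world to camera coordinates). Camera axes: x right, y down, z forward; pixel columns grow to the right and rows downward; lengths in m; the calibration is good to about 2 mm. A picture is of the moment at which its call begins.
- env.job_done(): hands the job in, once; it reports no verdict.
The state is a dict: "time_s": time; "qpos": joint angles; "joint_vel": joint speeds; "tau": joint torques, N m; "eef_pos": TCP position; "tcp_rot": TCP orientation; "force": force on the tool from outside, world axes, zero at the start; "torque": the same for the moment, N m; "width": finger opening in m.
Only numpy, scipy, OpenCV 4.12 (cv2) and the standard library are available. Lean on these libraries where they do the work, as an engineer would, in place of code of your own. Each camera call takes 0.05 s, during which the arm holds its last target.

TASK

Close the small cardboard carton: fold its two short side flaps down flat first, then fold the large lid flap with the paper label down flat over them. Then draw the carpenter's pencil up out of the wooden block, slant it as for writing (point down, about halfway between upright and level) and hold it raised with its point a few centimetres above the middle of the label, not touching the carton. The program finishes while still holding the pencil there; leave the other things on the table where they are.

Things in the scene. Friction and masses are not known exactly. Their poses are not given: they have to be found in the camera images.
- carton: Open cardboard carton packed with metal parts, too heavy to shift (it stays fixed). 140 mm (its x) by 180 mm (its y), walls 60 mm high and 4 mm thick. Origin: centre of its underside on the table; z up. The side flaps are hinged on the left (+y) and right (-y) top edges, the lid flap on the far (+x) top edge.
- left_flap (a joint): Hinge angle (rad) of the side flap on the carton's +y edge: 0 = folded flat inwards over the carton, 1.57 = upright, more = leaning outwards (stop at 2.3). It starts leaning outwards a little. It stays at any angle by light hinge friction (about 0.05 N m), no spring; a finger pushed against its outer face folds it. The flap is 61 mm long from hinge to free edge, 126 mm wide at the hinge and 108 mm at the free edge, 3 mm thick.
- right_flap (a joint): The same for the side flap on the carton's -y edge.
- lid_flap (a joint): Hinge angle (rad) of the lid flap on the carton's +x edge: 0 = flat over the carton, on top of the side flaps, 1.57 = upright, more = leaning away from the carton (stop at 2.3). It starts leaning away a little. Light hinge friction (about 0.05 N m), no spring. 142 mm from hinge to free edge, 180 mm wide, 3 mm thick, with a 12 mm tuck lip bent towards its inner side at the free edge. Its top lies 68 mm above the table when shut.
- left_flap_hinge (a point): Middle of the left flap's hinge line, 60 mm above the table. The hinge line runs along the carton's x.
- left_flap_edge (a point): Middle of the left flap's free edge.
- right_flap_hinge (a point): Middle of the right flap's hinge line, 60 mm above the table. The hinge line runs along the carton's x.
- right_flap_edge (a point): Middle of the right flap's free edge.
- lid_flap_hinge (a point): Middle of the lid flap's hinge line, 64.5 mm above the table. The hinge line runs along the carton's y.
- lid_flap_edge (a point): Middle of the lid flap's free edge.
- label (a point): Middle of the paper label (70 mm by 100 mm) on the lid flap's outer face, 70 mm from the hinge; 68 mm above the table, over the middle of the carton, when the lid is shut. Its z points out of the label, straight up when the lid is shut; its x and y are the carton's x and y then.
- pencil_block: Light wooden block 110 mm (its x) by 50 mm (its y) by 56 mm high, fixed to the table; origin at the centre of its underside. Two upright holes 46 mm deep: 28 mm from its middle towards -x a square hole of 12 mm with the pencil, 28 mm towards +x a round hole of 22 mm with the marker.
- pencil: Red carpenter's pencil, 158 mm long, 9 mm across flats, 15 g, standing loosely in the block (it may lean 3 degrees), point down; its flats are parallel to the block's sides; 112 mm of it stand above the block. Its y axis runs along the pencil from the point towards the blunt end (up at the start).
- pencil_point (a point): The pencil's point, on its centre line, at the bottom of the hole (10 mm above the table) at the start.
- pencil_end (a point): The pencil's blunt end, on its centre line, 168 mm above the table at the start.
- marker_pen: Felt marker, 130 mm long, 18 mm thick, grey and black, standing in the block's round hole, its top 140 mm above the table. To be left there.
- tape_ring: Roll of masking tape, 100 mm across, 24 mm high, flat on the table; origin at the centre of its underside. To be left alone.
- hex_wrench: L-shaped steel hex key, 102 by 38 mm, 7 mm thick, flat on the table. To be left alone.
Not all that is in view belongs to the job. Leave any black or yellow look-alike of the pencil alone.

How it is judged:
On the way, in this order (a step that is already met when the one before it is completed fails the run):
1. both side flaps are folded flat while the lid flap is still open (value of joint each of left_flap, right_flap below 0.2 rad and value of joint lid_flap above 0.5 rad), for 0.1 s.
2. the lid flap is folded flat over them (value of joint each of left_flap, right_flap below 0.2 rad and value of joint lid_flap below 0.12 rad), for 0.2 s.
3. the pencil is drawn fully out of the block (height (world z) of pencil_point above 0.06 m and contact force between pencil and the fingers above 0.5 N), for 0.1 s.
At the end, for the whole second after the job is handed in: Side flaps within 0.2 rad, lid within 0.12 rad of flat; pencil gripped, at rest, point down, slanting 25 to 65 degrees from upright, its point within 25 mm sideways of the label middle and 8 to 70 mm above it, touching neither carton nor block; robot not touching the carton (all of step 2 and angle between pencil's own y axis and vertical between 0.44 and 1.13 rad and horizontal distance between pencil_point and label below 0.025 m and z of pencil_point in the frame of label between 0.008 and 0.07 m and contact force between pencil and the fingers above 0.5 N and contact force between each of pencil, the arm and carton below 0.05 N and contact force between pencil and pencil_block below 0.05 N and linear speed of pencil below 0.03 m/s); the arm keeps its last pose, push and grip.
It fails at once if a bystander (marker, tape roll, hex key) is shifted by more than 30 mm (distance of any of marker_pen, tape_ring, hex_wrench from where it was at the start of the episode above 0.03 m).
It also fails if it takes over 59 s, if anything falls off the work surface, if the arm or the gripper's body presses on something with over 40 N, if the wrist force passes 120 N, or if a joint passes its speed limit or range.

## Working session

There is one attempt and no reset: what is moved stays moved. The work goes in short steps, Python scripts to look and compute and a tool call to move; the robot and the scene stay as the last step left them, time stands still between calls to the robot, and variables do not carry over. Pictures are saved under pics/ and viewed, and the job is handed in when it is done.

Besides the shell and the picture viewer there is one more tool, called after "Call:" as name(argument=value, ...) on one line, values as JSON. arm_command: Moves the arm, as the interface text tells. Scaled input: -1 to 1 covers 800 mm each way for a shift and 0.5 rad each way for a turn. Its arguments: {"type":"object","properties":{"motion":{"type":"string"},"gripper":{"type":"number"},"newtons":{"type":"number"}},"required":["motion"]}

```bash
ls; mkdir -p pics; python3 - <<'E'
from workcell import env
import cv2,numpy as np
print(env.finger_overhang); s=env.sense(); print(s['time_s'],s['eef_pos'],s['tcp_rot'],s['width'])
for n in('side','top'):
    c=env.read_camera(n); cv2.imwrite(f'pics/{n}0.png',c['img'][:,:,::-1]); np.savez(f'{n}0.npz',**c)
    print(n,c['camera_matrix'].tolist(),np.round(c['world_to_cam'],3).tolist())
E
```

```text
pics
0.0726
0.0 [0.22788428 0.58126319 0.30254301] [[-9.30948673e-01  3.65148253e-01 -1.15006789e-03]
 [ 3.65149955e-01  9.30946204e-01 -2.16229569e-03]
 [ 2.81092846e-04 -2.43293354e-03 -9.99997001e-01]] 0.08540113268325282
side [[465.85504301842906, 0.0, 323.8694863840079], [0.0, 465.85504301842906, 244.0704009501326], [0.0, 0.0, 1.0]] [[0.998, -0.06, -0.009, -0.539], [-0.035, -0.44, -0.897, 0.156], [0.05, 0.896, -0.442, 0.969], [0.0, 0.0, 0.0, 1.0]]
top [[579.7960090880423, 0.0, 327.04482193958154], [0.0, 579.7960090880423, 240.8910652392123], [0.0, 0.0, 1.0]] [[0.002, -1.0, -0.008, 0.058], [-0.995, -0.001, -0.097, 0.572], [0.097, 0.008, -0.995, 1.204], [0.0, 0.0, 0.0, 1.0]]
```

View pics/side0.png

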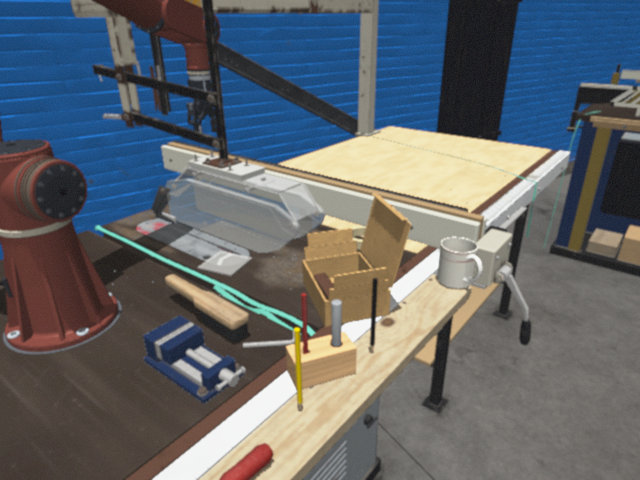

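View pics/top0.png

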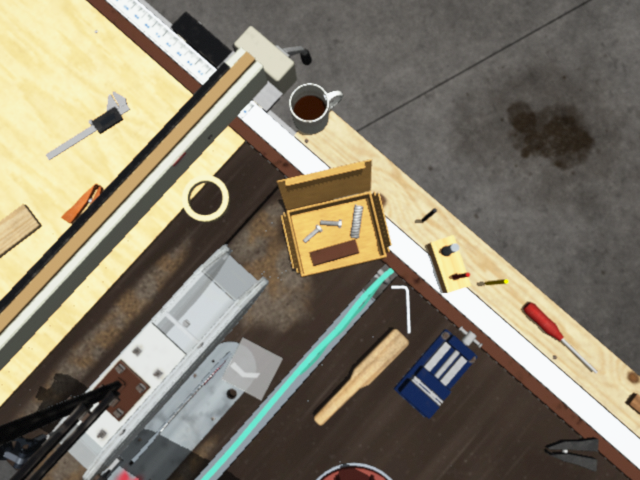

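The side view shows the carton at about (345,275), with its flaps up and its lid leaning back. The block is near (322,358). Three pencil-like sticks stand near it: red at (304,322) in the block's square hole, yellow at (298,370) and black at (374,312), both in the bench outside the block. Red in the block is the one that fits the description. I'll measure next.

```bash
cat > h.py <<'E'
import numpy as np,cv2
def load(n): return dict(np.load(n))
def cloud(c):
    d=c['depth'];v,u=np.mgrid[:480,:640];K=c['camera_matrix']
    P=np.stack([(u-K[0,2])/K[0,0]*d,(v-K[1,2])/K[1,1]*d,d],-1)
    T=c['world_to_cam'];W=(P-T[:3,3])@T[:3,:3]
    W[d<=0]=np.nan
    return W
def ray(c,u,v,z):
    K=c['camera_matrix'];T=c['world_to_cam'];r=np.array([(u-K[0,2])/K[0,0],(v-K[1,2])/K[1,1],1])@T[:3,:3]
    o=-T[:3,3]@T[:3,:3]; return o+r*(z-o[2])/r[2]
def proj(c,p):
    T=c['world_to_cam'];q=T[:3,:3]@np.array(p)+T[:3,3];q=c['camera_matrix']@q;return q[:2]/q[2]
E
python3 - <<'E'
from h import *
t=load('top0.npz');s=load('side0.npz')
a=cv2.resize(t['img'][140:320,250:530],None,fx=2.85,fy=2.85,interpolation=2)
cv2.imwrite('pics/topc.png',a[:,:,::-1])
b=cv2.resize(s['img'][185:425,230:490],None,fx=2.5,fy=2.5,interpolation=2);cv2.imwrite('pics/sidec.png',b[:,:,::-1])
W=cloud(t)
for (u,v) in [(449,249),(464,275),(508,282),(433,211),(207,200),(300,450),(200,100),(330,178),(500,350),(410,300),(240,150),(150,180),(250,270)]: print(u,v,np.round(W[v,u],3))
E
```

```text
449 249 [ 0.547 -0.18   0.123]
464 275 [ 0.495 -0.201  0.154]
508 282 [ 0.482 -0.283  0.157]
433 211 [ 0.617 -0.144  0.154]
207 200 [ 0.665  0.323 -0.002]
300 450 [ 0.133  0.116 -0.001]
200 100 [0.851 0.318 0.111]
330 178 [0.678 0.053 0.17 ]
500 350 [ 0.342 -0.309  0.001]
410 300 [ 0.447 -0.118  0.005]
240 150 [ 0.776  0.252 -0.   ]
150 180 [0.688 0.418 0.101]
250 270 [0.511 0.226 0.004]
```

View pics/topc.png

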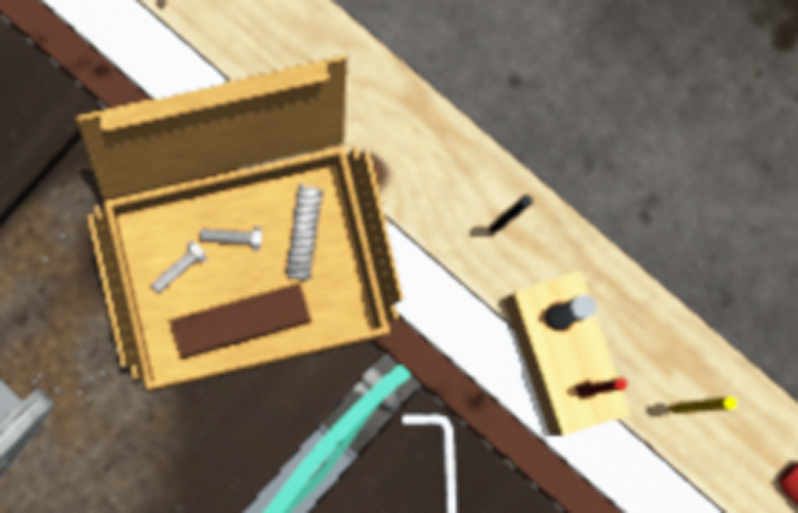

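View pics/sidec.png

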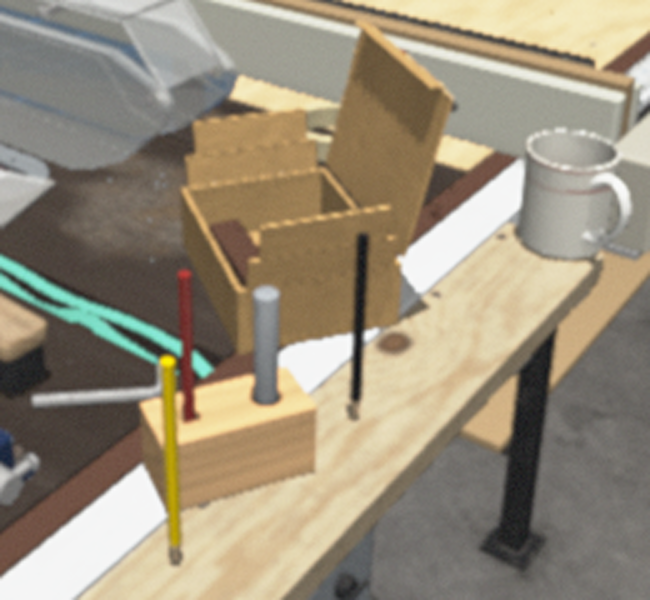

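The crops confirm that the red stick is in the block's square hole with the marker in the other hole. The yellow and black ones stand loose in the bench. Next come the carton and block poses from the depth.

```bash
cat > m1.py <<'E'
from h import *
t=load('top0.npz');s=load('side0.npz')
A=cloud(t).reshape(-1,3);B=cloud(s).reshape(-1,3)
def sel(P,lo,hi): return P[np.all((P>lo)&(P<hi),1)]
for nm,P in(('top',A),('side',B)):
    r=sel(P,[.48,-.08,.054],[.67,.16,.064]); 
    print(nm,len(r),cv2.minAreaRect((r[:,:2]*1000).astype(np.float32)))
    print(cv2.boxPoints(cv2.minAreaRect((r[:,:2]*1000).astype(np.float32))).tolist())
    # block
    b=sel(P,[.42,-.28,.052],[.62,-.1,.06]); print('blk',len(b),cv2.minAreaRect((b[:,:2]*1000).astype(np.float32)))
    hsv=cv2.cvtColor((t if nm=='top' else s)['img'],cv2.COLOR_RGB2HSV).reshape(-1,3)
    m=((hsv[:,0]<8)|(hsv[:,0]>172))&(hsv[:,1]>150)
    p=sel(P[m],[.42,-.28,.05],[.62,-.12,.3])
    for z in np.arange(.06,.18,.02):
        q=p[abs(p[:,2]-z)<.01]; print(' pencil',round(z,2),len(q),np.round(q.mean(0),4) if len(q) else '')
    print(' zmax',p[:,2].max() if len(p) else 0)
    for z in np.arange(.065,.21,.015):
        for n2,lo,hi in(('L',[.48,.07,0],[.7,.2,0]),('R',[.45,-.15,0],[.65,-.02,0])):
            q=sel(P,[lo[0],lo[1],z-.007],[hi[0],hi[1],z+.007])
            if len(q):print('  ',n2,round(z,3),len(q),np.round(q.mean(0),3),np.round(q.min(0),3),np.round(q.max(0),3))
E
python3 m1.py
```

```text
top 586 ((586.18994140625, 39.606361389160156), (141.2002716064453, 180.61256408691406), 13.163969993591309)
[[496.8787841796875, 111.46121978759766], [538.01123046875, -64.4052505493164], [675.5010986328125, -32.248497009277344], [634.36865234375, 143.61798095703125]]
blk 1023 ((548.4410400390625, -208.999267578125), (172.3749237060547, 91.5151596069336), 18.129919052124023)
 pencil 0.06 6 [ 0.4953 -0.2022  0.0598]
 pencil 0.08 4 [ 0.4964 -0.2009  0.0815]
 pencil 0.1 5 [ 0.495  -0.2014  0.0942]
 pencil 0.12 6 [ 0.4955 -0.2012  0.1188]
 pencil 0.14 3 [ 0.4951 -0.2014  0.1381]
 pencil 0.16 17 [ 0.4955 -0.2035  0.1661]
 zmax 0.16984128011047314
   L 0.065 296 [0.584 0.114 0.064] [0.498 0.071 0.058] [0.651 0.144 0.072]
   R 0.065 176 [ 0.582 -0.05   0.063] [ 0.529 -0.145  0.058] [ 0.648 -0.021  0.072]
   L 0.08 181 [0.607 0.116 0.08 ] [0.503 0.071 0.073] [0.656 0.143 0.087]
   R 0.08 91 [ 0.6   -0.058  0.08 ] [ 0.546 -0.149  0.073] [ 0.649 -0.039  0.087]
   L 0.095 206 [0.612 0.119 0.095] [0.481 0.071 0.088] [0.66  0.176 0.102]
   R 0.095 99 [ 0.6   -0.06   0.095] [ 0.548 -0.149  0.088]
[... 2160 characters left out ...]
  0.117]
   L 0.125 170 [0.601 0.127 0.123] [0.481 0.072 0.118] [0.665 0.199 0.132]
   R 0.125 73 [ 0.605 -0.067  0.12 ] [ 0.556 -0.15   0.118] [ 0.649 -0.045  0.131]
   L 0.14 103 [0.657 0.107 0.14 ] [0.481 0.07  0.133] [0.668 0.196 0.147]
   R 0.14 5 [ 0.617 -0.149  0.142] [ 0.615 -0.15   0.137] [ 0.622 -0.148  0.147]
   L 0.155 103 [0.662 0.108 0.155] [0.653 0.071 0.148] [0.672 0.146 0.162]
   R 0.155 13 [ 0.617 -0.148  0.155] [ 0.615 -0.15   0.148] [ 0.622 -0.145  0.157]
   L 0.17 108 [0.666 0.107 0.17 ] [0.655 0.07  0.163] [0.675 0.149 0.177]
   L 0.185 109 [0.669 0.107 0.185] [0.659 0.07  0.178] [0.679 0.148 0.192]
   L 0.2 69 [0.669 0.104 0.203] [0.656 0.07  0.193] [0.681 0.15  0.207]
```

```bash
python3 - <<'E'
from h import *
t=load('top0.npz');s=load('side0.npz')
for u,v,z in((453.5,247,.14),(468,275,.168),(206,198,.024)): print(np.round(ray(t,u,v,z),4))
P=np.vstack([cloud(t).reshape(-1,3),cloud(s).reshape(-1,3)]);P=P[~np.isnan(P[:,0])]
print('max height cm; rows x .2-.85, cols y .6..-.3 step .05')
for x in np.arange(.2,.85,.05):
    print(round(x,2),[ (lambda q:int(round(q[:,2].max()*100)) if len(q) else -1)(P[(abs(P[:,0]-x)<.025)&(abs(P[:,1]-y)<.025)]) for y in np.arange(.6,-.31,-.05)])
b=cloud(t); m=((abs(b[:,:,2]-.056)<.004)&(b[:,:,0]>.44)&(b[:,:,0]<.6)&(b[:,:,1]<-.15)&(b[:,:,1]>-.26)).astype(np.uint8)
n,l,st,c=cv2.connectedComponentsWithStats(m); k=1+st[1:,4].argmax()
print(cv2.minAreaRect((b[l==k][:,:2]*1000).astype(np.float32)))
A=cloud(t).reshape(-1,3);c,si=np.cos(.2298),np.sin(.2298)
L=(A[:,:2]-[.586,.0395])@np.array([[c,-si],[si,c]])
for nm,i,lo,hi,o in(('lid',0,.06,.2,1),('left',1,.07,.13,0),('right',1,-.15,-.08,0)):
    for z in np.arange(.07,.21,.02):
        q=L[(L[:,i]>lo)&(L[:,i]<hi)&(abs(L[:,o])<.05)&(abs(A[:,2]-z)<.004)]
        if len(q):print(nm,round(z,2),len(q),np.round(q[:,i].mean(),4))
E
```

```text
[ 0.5495 -0.1851  0.14  ]
[ 0.4946 -0.2053  0.168 ]
[0.6646 0.32   0.024 ]
max height cm; rows x .2-.85, cols y .6..-.3 step .05
0.2 [51, 53, 52, 60, 60, 1, 1, 1, 1, 1, 6, 6, 1, 1, 1, 7, 1, 1, 1]
0.25 [34, 58, 60, 60, 39, 20, 1, 1, 1, 1, 1, 6, 6, 1, 7, 7, 7, 1, 1]
0.3 [57, 57, 20, 60, 60, 22, 16, 2, 1, 2, 1, 1, 6, 6, 7, 7, 6, 4, 1]
0.35 [1, 1, 1, 22, 23, 21, 21, 15, 1, 1, 1, 1, 6, 6, 6, 3, 5, 5, 1]
0.4 [1, 1, 1, 1, 21, 21, 20, 19, 15, 1, 1, 1, 1, 6, 6, 1, 5, 5, 1]
0.45 [11, 1, 1, 1, 1, 19, 19, 19, 19, 1, 1, 1, 1, 1, 1, 1, 6, 6, 1]
0.5 [11, 11, 1, 1, 1, 16, 19, 19, 16, 12, 12, 6, 6, 1, 1, 6, 17, 14, 16]
0.55 [12, 12, 10, 1, 1, 1, 14, 16, 1, 13, 12, 4, 6, 13, 1, 6, 15, 6, 1]
0.6 [12, 12, 11, 10, 1, 3, 3, 1, 1, 12, 6, 3, 4, 13, 1, 16, 6, 0, 0]
0.65 [2, 12, 12, 11, 10, 3, 3, 3, 1, 21, 21, 21, 13, 13, 1, 1, 0, -1, -1]
0.7 [2, 2, 12, 12, 11, 11, 3, 3, 1, 1, 21, 21, 21, 20, 1, 1, -1, -1, -1]
0.75 [1, 1, 1, 12, 12, 11, 9, 1, 1, 1, 1, 1, 1, 1, 0, -1, -1, -1, -1]
0.8 [2, 2, 1, 1, 12, 12, 11, 1, 1, 9, 10, 10, 1, 1, -1, -1, -1, -1, -1]
((523.1563110351562, -196.19676208496094), (109.98265838623047, 51.71904373168945), 17.85624122619629)
lid 0.07 65 0.0711
lid 0.09 76 0.0757
lid 0.11 76 0.0801
lid 0.13 86 0.0849
lid 0.15 92 0.0896
lid 0.17 97 0.0943
left 0.07 34 0.0903
left 0.09 38 0.0936
left 0.11 40 0.0967
left 0.13 1 0.0998
right 0.07 48 -0.0899
right 0.09 42 -0.0924
right 0.11 55 -0.0949
```

```bash
python3 - <<'E'
from h import *
t=load('top0.npz');s=load('side0.npz')
a=cv2.resize(s['img'][0:270,60:420],None,fx=2.2,fy=2.2,interpolation=2);cv2.imwrite('pics/s2.png',a[:,:,::-1])
a=cv2.resize(t['img'][300:480,0:300],None,fx=2.6,fy=2.6,interpolation=2);cv2.imwrite('pics/t2.png',a[:,:,::-1])
W=cloud(s)
for u,v in((211,10),(213,60),(215,100),(216,130),(222,155),(105,70),(160,85),(130,115),(190,135),(155,60),(250,60),(320,110),(300,200),(250,180),(100,20)): print(u,v,np.round(W[v,u],3))
W=cloud(t)
print('top')
for u,v in((50,440),(20,470),(90,395),(120,380),(20,425),(150,370),(5,440)): print(u,v,np.round(W[v,u],3))
E
```

```text
211 10 [0.302 0.421 0.576]
213 60 [0.294 0.421 0.465]
215 100 [0.29  0.411 0.371]
216 130 [0.281 0.43  0.291]
222 155 [0.291 0.423 0.225]
105 70 [-0.092  0.742  0.416]
160 85 [0.118 0.558 0.391]
130 115 [-0.014  0.659  0.293]
190 135 [0.199 0.483 0.267]
155 60 [0.073 0.713 0.444]
250 60 [0.271 1.722 0.36 ]
320 110 [0.634 1.913 0.071]
300 200 [0.497 0.246 0.155]
250 180 [0.371 0.322 0.185]
100 20 [-0.333  1.447  0.552]
top
50 440 [0.246 0.457 0.394]
20 470 [0.205 0.496 0.398]
90 395 [0.302 0.421 0.347]
120 380 [0.306 0.423 0.213]
20 425 [0.301 0.42  0.55 ]
150 370 [0.323 0.373 0.206]
5 440 [0.286 0.43  0.562]
```

View pics/s2.png

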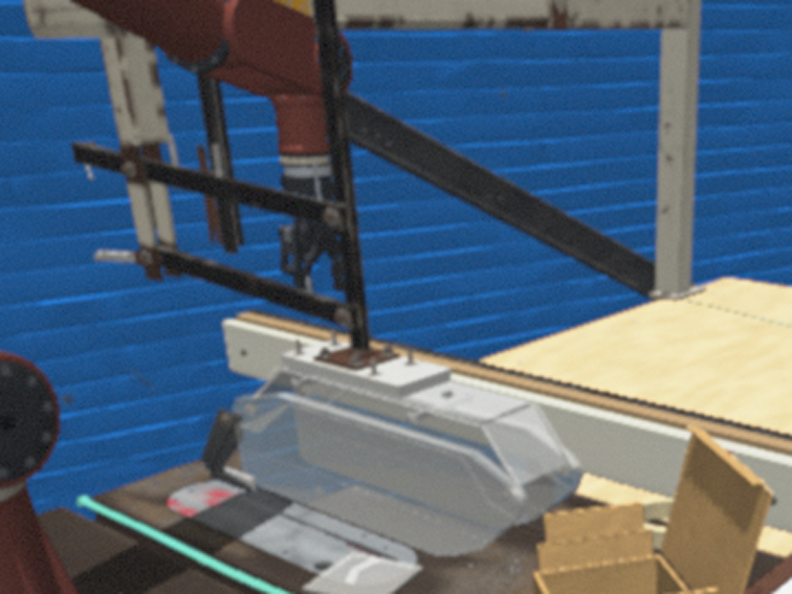

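View pics/t2.png

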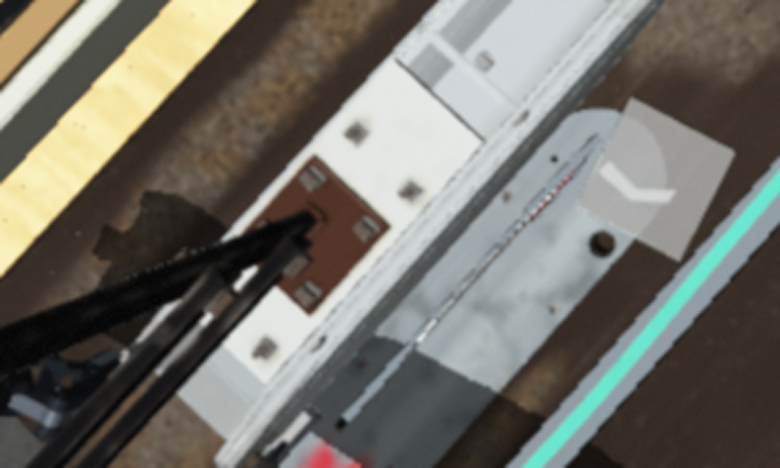

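A post stands at about (0.295, 0.425), from z 0.2 up past 0.6. Two bars at z≈0.29 and 0.40 run from it between the arm and its base. So I'll close the fingers, go straight up over the bars, retract inside the post's radius and then swing round.

Call:
arm_command(motion="0 0 0.07 0; 0 0 0.14 0; 0 0 0.21 0; 0 0 0.28 0; 0 0 0.31 0", gripper=0)

```text
time_s: 0.72
eef_pos: [0.2282, 0.582, 0.5566]
tcp_rot: [[-0.931, 0.365, 0.003], [0.365, 0.931, 0.006], [-0.001, 0.006, -1.0]]
force: [0.8, 0.9, 0.2]
width: 0.0003
```

```bash
python3 - <<'E'
from workcell import env
import cv2
s=env.sense(); print(s['time_s'],s['eef_pos'],s['qpos'],s['force'],s['width'])
c=env.read_camera('side'); cv2.imwrite('pics/s3.png',c['img'][:,:,::-1])
E
```

```text
0.725 [0.22824648 0.58197548 0.55663503] [ 1.08483218e+00  1.33246185e-01  1.25000370e+00 -1.37998259e-05
  1.75207927e+00 -1.12238383e-01] [0.80268291 0.85842845 0.23650837] 0.00030079935913757876
```

View pics/s3.png

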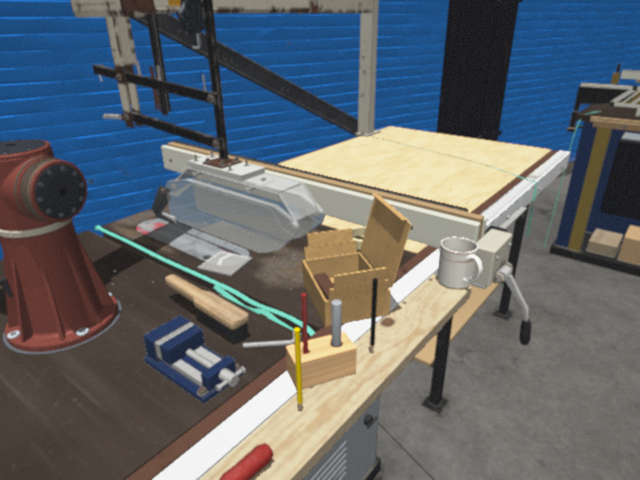

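The picture shows the gripper at about (190,15), clear above the upper bar at (190,88). I'll retract it now.

Call:
arm_command(motion="-0.03 -0.06 0 0; -0.06 -0.12 0 0; -0.09 -0.18 0 0; -0.12 -0.23 0 0; -0.14 -0.265 0 0")

```text
time_s: 1.4
eef_pos: [0.1152, 0.3681, 0.5505]
tcp_rot: [[-0.931, 0.365, -0.001], [0.365, 0.931, -0.001], [0.0, -0.002, -1.0]]
force: [0.2, 1.2, 0.5]
width: -0.0001
```

```bash
python3 - <<'E'
from workcell import env
import cv2,numpy as np
s=env.sense(); print(s['time_s'],s['eef_pos'],s['qpos'],s['force'])
c=env.read_camera('top'); cv2.imwrite('pics/t3.png',c['img'][:,:,::-1])
E
```

```text
1.4 [0.11517568 0.36811005 0.55048135] [ 1.08504644e+00 -4.00232895e-01  1.73736579e+00  3.27761636e-05
  1.80606270e+00 -1.12087599e-01] [0.16413475 1.22041544 0.48298032]
```

View pics/t3.png

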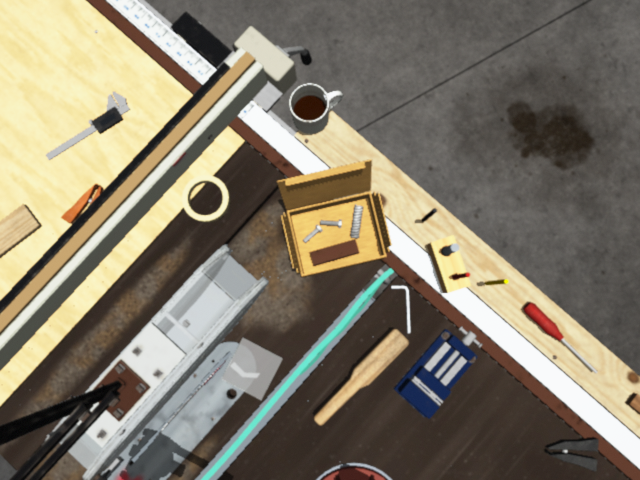

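Call:
arm_command(motion="0.05 -0.04 0 0.2; 0.10 -0.08 0 0.4; 0.15 -0.12 0 0.6; 0.20 -0.16 0 0.8; 0.26 -0.2 0 1")

```text
time_s: 2.08
eef_pos: [0.3251, 0.2086, 0.5507]
tcp_rot: [[-0.992, -0.13, -0.001], [-0.13, 0.992, 0.0], [0.001, 0.0, -1.0]]
force: [1.6, 0.9, -0.4]
width: 0.0002
```

Call:
arm_command(motion="0.05 -0.04 -0.05 0.1; 0.10 -0.05 -0.10 0.2; 0.14 -0.05 -0.15 0.386; 0.18 -0.05 -0.20 0.386; 0.18 -0.05 -0.20 0.386")

```text
time_s: 2.7
eef_pos: [0.4672, 0.169, 0.3852]
tcp_rot: [[-0.95, -0.313, -0.012], [-0.312, 0.95, -0.003], [0.012, 0.001, -1.0]]
force: [-1.5, 0.4, 0.3]
width: -0.0001
```

Call:
arm_command(motion="0.05 0 -0.05 0; 0.092 0 -0.1 0; 0.092 0 -0.16 0; 0.092 0 -0.22 0; 0.092 0 -0.259 0")

```text
time_s: 3.32
eef_pos: [0.5404, 0.17, 0.183]
tcp_rot: [[-0.949, -0.314, -0.003], [-0.314, 0.949, -0.0], [0.003, 0.0, -1.0]]
force: [-0.1, 0.3, -0.2]
width: 0.0003
```

```bash
cat > st.py <<'E'
from h import *
from workcell import env
import sys
c,si=np.cos(.2298),np.sin(.2298);R=np.array([[c,-si],[si,c]])
s=env.sense();p=np.array(s['eef_pos'])
print(s['time_s'],'tcp',np.round(p,4),'local',np.round((p[:2]-[.586,.0395])@R,4),'tip z',round(p[2]-.0726,4),'F',np.round(s['force'],1),'w',round(s['width'],4))
for n in sys.argv[1:]:
    k,f=n.split(':');cc=env.read_camera(k);np.savez(f+'.npz',**cc)
    im=cc['img']
    im=cv2.resize(im[185:425,230:490] if k=='side' else im[140:320,250:530],None,fx=2.5,fy=2.5,interpolation=2)
    cv2.imwrite(f'pics/{f}.png',im[:,:,::-1])
E
python3 st.py side:a1
```

```text
3.325 tcp [0.5404 0.17   0.183 ] local [-0.0146  0.1375] tip z 0.1104 F [-0.1  0.3 -0.2] w 0.0003
```

View pics/a1.png

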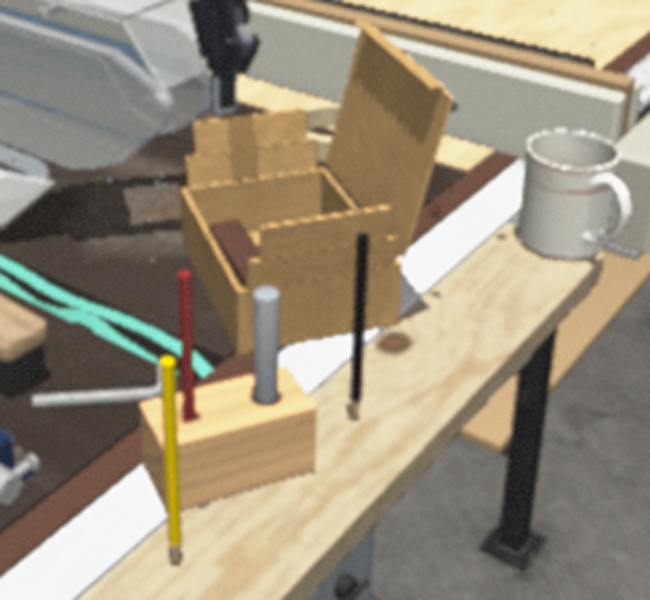

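The fingertips (225,95) are just outside the left flap (250,140). I'll sweep it in.

Call:
arm_command(motion="0.006 -0.024 0 0; 0.011 -0.049 0 0; 0.016 -0.067 -0.004 0; 0.019 -0.083 -0.008 0; 0.022 -0.092 -0.02 0")

```text
time_s: 4.0
eef_pos: [0.5604, 0.0951, 0.1694]
tcp_rot: [[-0.95, -0.313, 0.002], [-0.313, 0.95, -0.0], [-0.002, -0.001, -1.0]]
force: [-0.4, 0.5, 0.4]
width: 0.0001
```

```bash
python3 st.py side:a2
```

```text
4.0 tcp [0.5604 0.0951 0.1694] local [-0.0123  0.06  ] tip z 0.0968 F [-0.4  0.5  0.4] w 0.0001
```

View pics/a2.png

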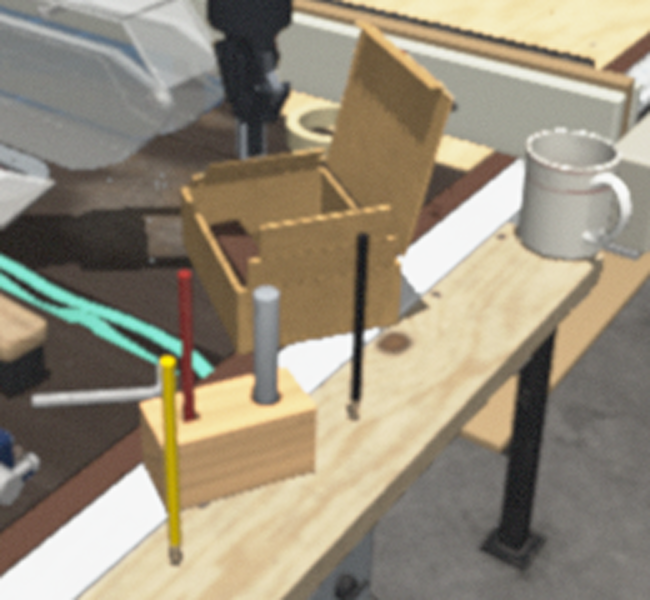

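The left flap is folded about halfway, with the fingers at (250,150). I'll press it down.

Call:
arm_command(motion="0.001 -0.006 -0.01 0; 0.003 -0.012 -0.02 0; 0.004 -0.018 -0.03 0; 0.004 -0.018 -0.038 0; 0.004 -0.018 -0.038 0")

```text
time_s: 4.68
eef_pos: [0.562, 0.0819, 0.1373]
tcp_rot: [[-0.949, -0.314, -0.002], [-0.314, 0.949, -0.0], [0.002, 0.001, -1.0]]
force: [0.2, -0.2, 0.3]
width: 0.0001
```

```bash
python3 st.py side:a3
```

```text
4.675 tcp [0.562  0.0819 0.1373] local [-0.0137  0.0467] tip z 0.0647 F [ 0.2 -0.2  0.3] w 0.0001
```

View pics/a3.png

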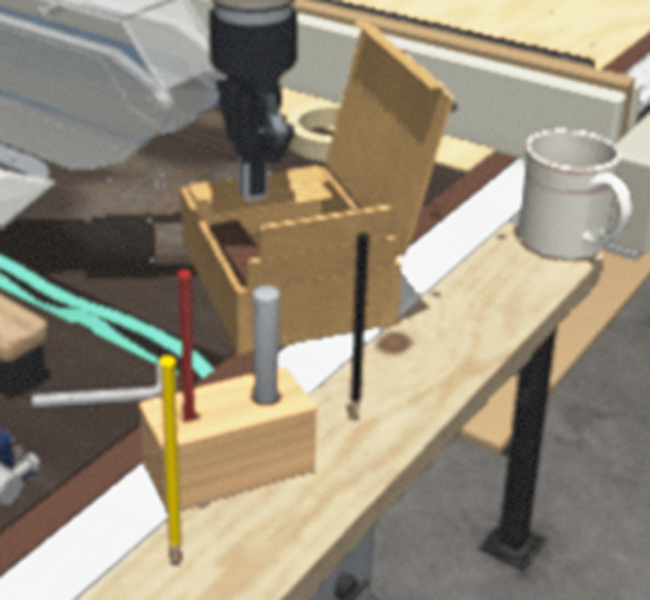

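The left flap lies flat. Next is the right one, so I'll rise and go round to its outside, keeping clear of the black pencil.

Call:
arm_command(motion="0 0 0.06 0; 0.01 -0.02 0.12 0; 0.045 -0.09 0.125 0; 0.08 -0.16 0.125 0; 0.09 -0.199 0.125 0")

```text
time_s: 5.35
eef_pos: [0.6361, -0.08, 0.2393]
tcp_rot: [[-0.95, -0.312, 0.002], [-0.312, 0.95, -0.001], [-0.002, -0.002, -1.0]]
force: [-0.8, 1.0, -0.2]
width: -0.0
```

Call:
arm_command(motion="0 0 0 0; 0 0 -0.04 0; 0 0 -0.075 0; 0 0 -0.075 0")

```text
time_s: 5.85
eef_pos: [0.632, -0.0754, 0.1751]
tcp_rot: [[-0.949, -0.315, -0.007], [-0.315, 0.949, 0.002], [0.006, 0.004, -1.0]]
force: [-0.4, 0.5, -0.4]
width: 0.0002
```

```bash
python3 st.py side:b1
```

```text
5.85 tcp [ 0.632  -0.0754  0.1751] local [ 0.0186 -0.1224] tip z 0.1025 F [-0.4  0.5 -0.4] w 0.0002
```

View pics/b1.png

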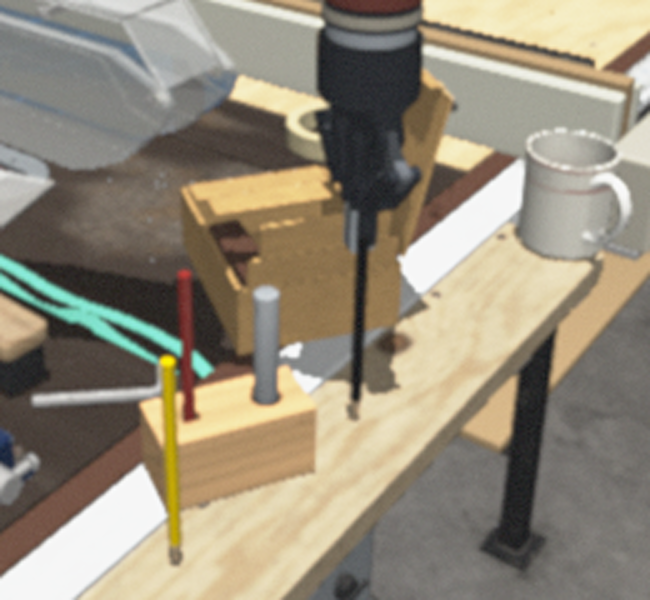

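Call:
arm_command(motion="-0.006 0.024 0 0; -0.011 0.049 0 0; -0.015 0.064 0 0; -0.017 0.073 -0.004 0; -0.018 0.079 -0.01 0")

```text
time_s: 6.52
eef_pos: [0.6203, -0.0134, 0.1706]
tcp_rot: [[-0.949, -0.314, 0.001], [-0.314, 0.949, 0.0], [-0.001, -0.0, -1.0]]
force: [-0.5, 0.5, 1.3]
width: -0.0002
```

Call:
arm_command(motion="-0.002 0.006 -0.01 0; -0.003 0.012 -0.02 0; -0.004 0.016 -0.03 0; -0.004 0.016 -0.036 0; -0.004 0.016 -0.036 0")

```text
time_s: 7.15
eef_pos: [0.6163, -0.0013, 0.1405]
tcp_rot: [[-0.95, -0.314, -0.002], [-0.314, 0.95, 0.0], [0.002, 0.001, -1.0]]
force: [0.0, -0.1, -0.0]
width: 0.0002
```

```bash
python3 st.py side:b2 top:b3
```

```text
7.15 tcp [ 0.6163 -0.0013  0.1405] local [ 0.0202 -0.0467] tip z 0.0679 F [ 0.  -0.1 -0. ] w 0.0002
```

View pics/b2.png

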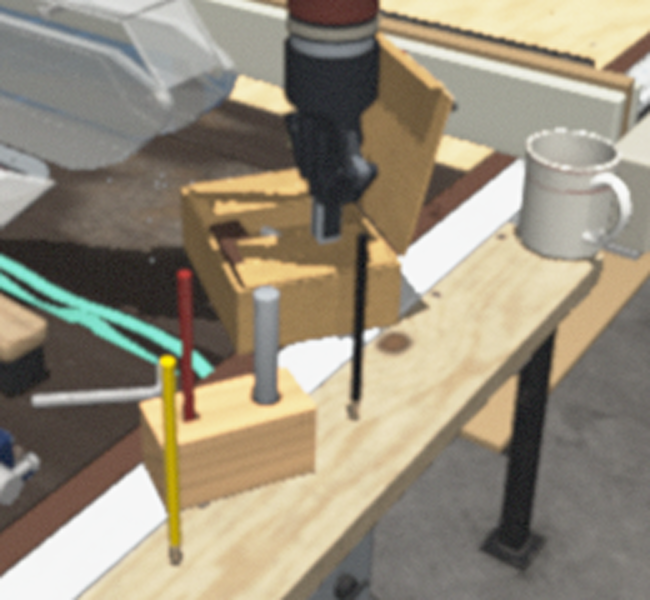

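Call:
arm_command(motion="0 0 -0.004 0; 0 0 -0.004 0; 0 0 0.07 0; 0 0 0.14 0; 0 0 0.205 0")

```text
time_s: 7.88
eef_pos: [0.6169, -0.0014, 0.3076]
tcp_rot: [[-0.949, -0.314, 0.001], [-0.314, 0.949, -0.0], [-0.001, -0.0, -1.0]]
force: [0.4, -0.2, 0.1]
width: -0.0
```

```bash
python3 st.py top:b4 side:b5; python3 - <<'E'
from h import *
c,si=np.cos(.2298),np.sin(.2298)
P=np.vstack([cloud(load('b4.npz')).reshape(-1,3),cloud(load('b5.npz')).reshape(-1,3)])
L=(P[:,:2]-[.586,.0395])@np.array([[c,-si],[si,c]])
for y in np.arange(-.085,.09,.01):
    q=P[(abs(L[:,1]-y)<.005)&(L[:,0]>-.03)&(L[:,0]<.03)&(P[:,2]<.13),2]; print(round(y,3),len(q),np.round(np.percentile(q,[10,50,90]),3))
E
```

```text
7.875 tcp [ 0.6169 -0.0014  0.3076] local [ 0.0208 -0.0469] tip z 0.235 F [ 0.4 -0.2  0.1] w -0.0
-0.085 496 [0.008 0.053 0.064]
-0.075 198 [0.062 0.064 0.067]
-0.065 213 [0.062 0.064 0.067]
-0.055 199 [0.063 0.065 0.068]
-0.045 216 [0.063 0.065 0.068]
-0.035 223 [0.063 0.065 0.069]
-0.025 162 [0.002 0.006 0.066]
-0.015 123 [0.002 0.007 0.036]
-0.005 127 [0.002 0.006 0.034]
0.005 99 [0.003 0.006 0.036]
0.015 41 [0.002 0.029 0.037]
0.025 107 [-0.611 -0.534  0.064]
0.035 216 [-0.613 -0.524  0.064]
0.045 280 [-0.615  0.034  0.066]
0.055 364 [-0.638  0.061  0.066]
0.065 299 [-0.616  0.062  0.066]
0.075 208 [0.061 0.064 0.067]
0.085 359 [0.008 0.059 0.065]
```

View pics/b5.png

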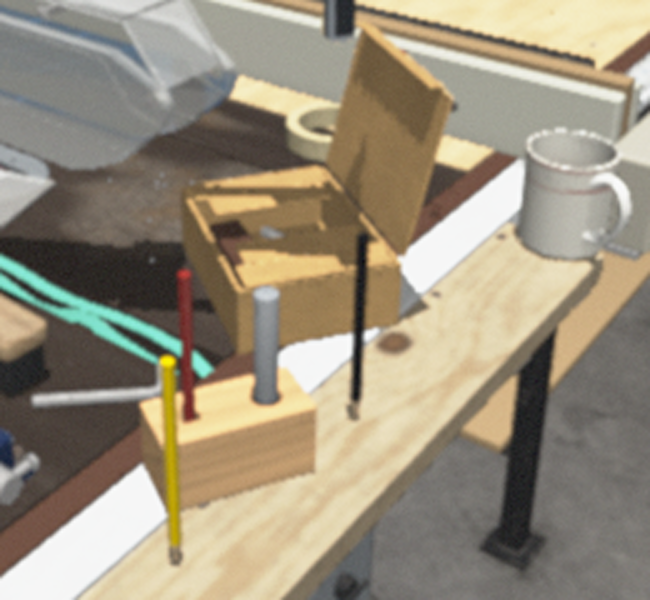

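Both side flaps lie flat at z≈0.064. I'll now go over to behind the lid.

Call:
arm_command(motion="0.04 0.03 0.01 0; 0.09 0.065 0.01 0; 0.126 0.09 0.01 0; 0.126 0.09 -0.04 0; 0.126 0.09 -0.087 0")

```text
time_s: 8.6
eef_pos: [0.718, 0.0711, 0.2343]
tcp_rot: [[-0.949, -0.314, -0.0], [-0.314, 0.949, -0.0], [0.0, -0.0, -1.0]]
force: [-0.4, 0.2, -0.4]
width: -0.0001
```

```bash
python3 st.py side:c1
```

```text
8.6 tcp [0.718  0.0711 0.2343] local [0.1357 0.0007] tip z 0.1617 F [-0.4  0.2 -0.4] w -0.0001
```

View pics/c1.png

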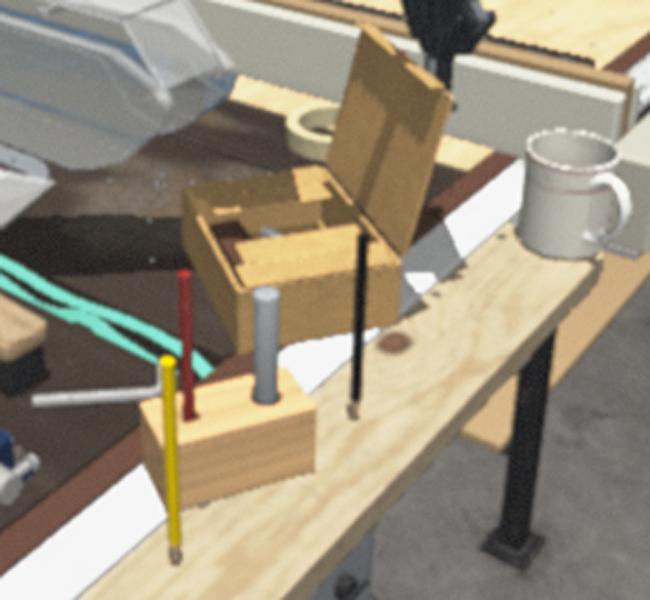

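The fingers (440,90) are behind the lid. I'll sweep it forward and follow the arc down.

Call:
arm_command(motion="-0.036 -0.008 0 0; -0.073 -0.017 0 0; -0.105 -0.025 -0.009 0; -0.122 -0.029 -0.016 0; -0.139 -0.033 -0.031 0")

```text
time_s: 9.28
eef_pos: [0.6065, 0.044, 0.2121]
tcp_rot: [[-0.95, -0.314, 0.002], [-0.314, 0.95, -0.0], [-0.002, -0.001, -1.0]]
force: [0.3, -0.5, 0.2]
width: 0.0002
```

```bash
python3 st.py side:c2
```

```text
9.275 tcp [0.6065 0.044  0.2121] local [ 0.021  -0.0003] tip z 0.1395 F [ 0.3 -0.5  0.2] w 0.0002
```

View pics/c2.png

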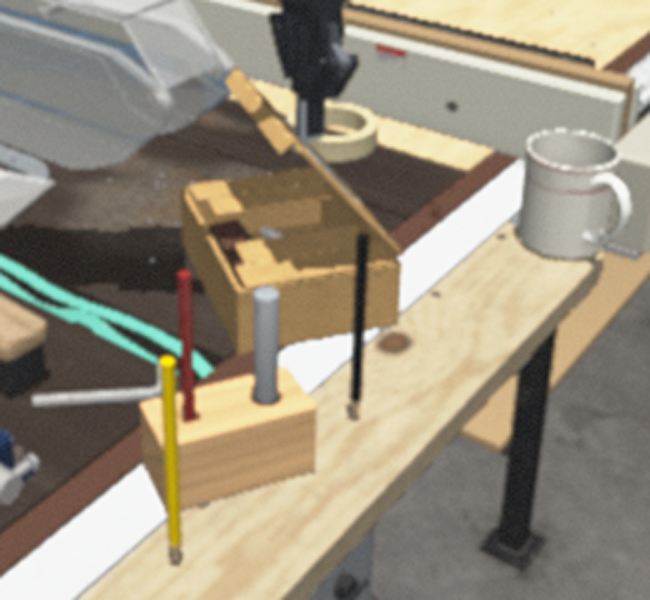

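Call:
arm_command(motion="-0.012 -0.003 -0.016 0; -0.027 -0.006 -0.034 0; -0.035 -0.008 -0.052 0; -0.04 -0.009 -0.07 0; -0.045 -0.01 -0.082 0")

```text
time_s: 9.95
eef_pos: [0.57, 0.0363, 0.144]
tcp_rot: [[-0.949, -0.314, -0.001], [-0.314, 0.949, 0.0], [0.001, 0.001, -1.0]]
force: [0.2, -0.5, -0.1]
width: 0.0002
```

Call:
arm_command(motion="0 0 -0.003 0; 0 0 -0.006 0; 0 0 -0.006 0")

```text
time_s: 10.32
eef_pos: [0.5711, 0.0363, 0.141]
tcp_rot: [[-0.949, -0.314, 0.001], [-0.314, 0.949, -0.0], [-0.001, -0.0, -1.0]]
force: [0.4, -1.0, 0.3]
width: -0.0003
```

```bash
python3 st.py side:c3
```

```text
10.325 tcp [0.5711 0.0363 0.141 ] local [-0.0153  0.0003] tip z 0.0684 F [ 0.4 -1.   0.3] w -0.0003
```

View pics/c3.png

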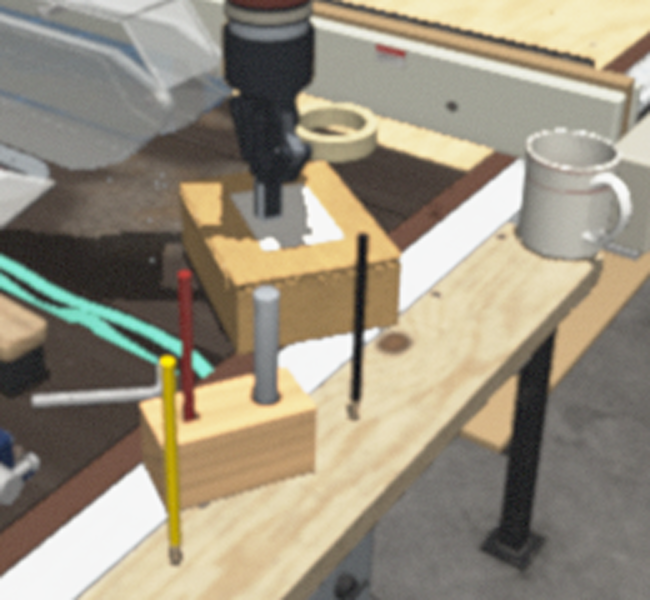

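The lid is down flat with the label facing up at (285,215). I'll rise, check the lid, and go above the pencil.

Call:
arm_command(motion="0 0 0.06 0; 0 0 0.12 0; -0.01 -0.05 0.175 0; -0.03 -0.12 0.175 0; -0.05 -0.19 0.175 0", gripper=65, newtons=30)

```text
time_s: 11.0
eef_pos: [0.5309, -0.1171, 0.2828]
tcp_rot: [[-0.949, -0.315, 0.004], [-0.315, 0.949, -0.002], [-0.003, -0.003, -1.0]]
force: [0.5, -0.4, -0.4]
width: 0.0556
```

Call:
arm_command(motion="-0.03 -0.06 0 0; -0.044 -0.11 0 0; -0.044 -0.11 0 0")

```text
time_s: 11.38
eef_pos: [0.4948, -0.2063, 0.2814]
tcp_rot: [[-0.951, -0.31, 0.001], [-0.31, 0.951, -0.001], [-0.001, -0.002, -1.0]]
force: [-0.4, 0.1, -0.2]
width: 0.0551
```

```bash
python3 st.py top:d1 side:d2; python3 - <<'E'
from h import *
c,si=np.cos(.2298),np.sin(.2298)
P=np.vstack([cloud(load('d1.npz')).reshape(-1,3),cloud(load('d2.npz')).reshape(-1,3)])
L=(P[:,:2]-[.586,.0395])@np.array([[c,-si],[si,c]])
for x in np.arange(-.07,.08,.02):
    q=P[(abs(L[:,0]-x)<.005)&(abs(L[:,1])<.08)&(P[:,2]<.13),2]; print(round(x,3),len(q),np.round(np.percentile(q,[10,50,90]),3))
t=load('d1.npz')
W=cloud(t);im=t['img'].astype(int)
m=(im.min(2)>190)&(W[:,:,0]>.52)&(W[:,:,0]<.65)&(abs(W[:,:,1]-.04)<.07)&(abs(W[:,:,2]-.066)<.01)
print('label',cv2.minAreaRect((W[m][:,:2]*1000).astype(np.float32)))
E
```

```text
11.375 tcp [ 0.4948 -0.2063  0.2814] local [-0.1447 -0.2186] tip z 0.2088 F [-0.4  0.1 -0.2] w 0.0551
-0.07 964 [-0.001  0.048  0.07 ]
-0.05 589 [-0.513  0.068  0.071]
-0.03 624 [-0.531  0.068  0.071]
-0.01 635 [-0.537  0.068  0.071]
0.01 644 [-0.56   0.068  0.071]
0.03 631 [-0.564  0.067  0.071]
0.05 527 [0.065 0.068 0.07 ]
0.07 217 [0.065 0.067 0.07 ]
label ((585.190673828125, 40.426361083984375), (71.85315704345703, 101.65798950195312), 13.184798240661621)
```

View pics/d2.png

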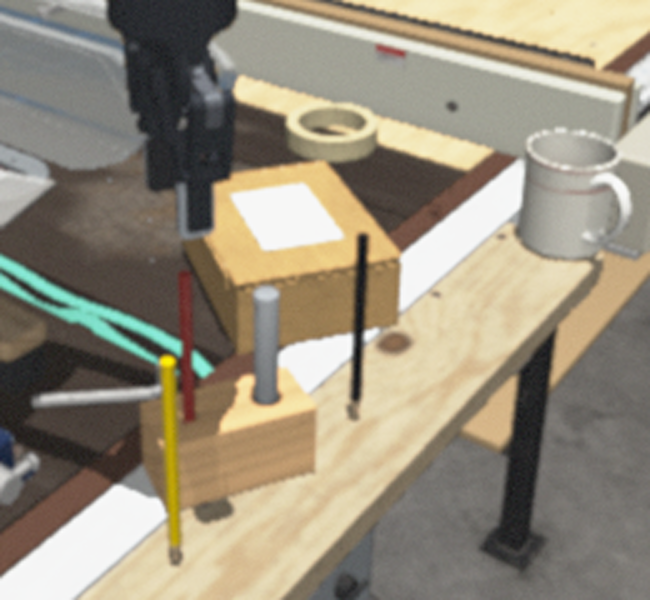

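View pics/d1.png

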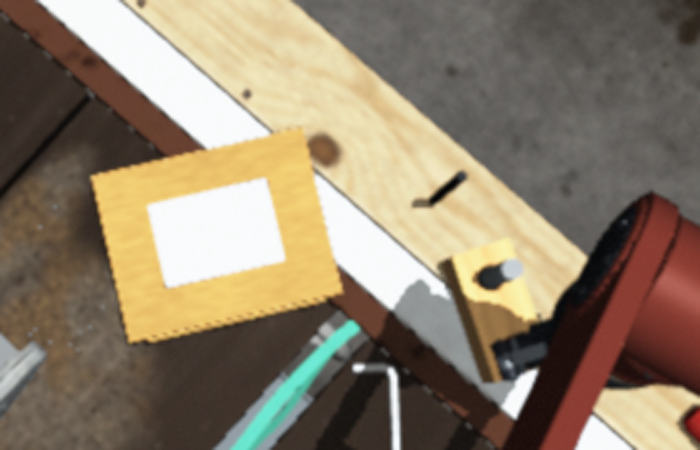

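The lid is flat at z≈0.068 all along, and the label centre is at (0.5855, 0.040). The jaws straddle the red pencil at (187,275), so I'll descend and grip.

Call:
arm_command(motion="0 0.001 -0.05 0; 0 0.001 -0.1 0; 0 0.001 -0.124 0; 0 0.001 -0.124 0")

```text
time_s: 11.98
eef_pos: [0.4946, -0.2007, 0.1795]
tcp_rot: [[-0.949, -0.316, -0.004], [-0.316, 0.949, 0.003], [0.003, 0.004, -1.0]]
force: [-0.2, 0.3, 0.9]
width: 0.0556
```

Call:
arm_command(motion="0 0 0 0; 0 0 0 0; 0 0 0 0; 0 0 0 0", gripper=0, newtons=30)

```text
time_s: 12.48
eef_pos: [0.4964, -0.2037, 0.183]
tcp_rot: [[-0.949, -0.314, 0.003], [-0.314, 0.949, -0.002], [-0.002, -0.003, -1.0]]
force: [0.4, -1.5, 3.0]
width: 0.0077
```

```bash
python3 st.py side:e1
```

```text
12.475 tcp [ 0.4964 -0.2037  0.183 ] local [-0.1427 -0.2164] tip z 0.1104 F [ 0.4 -1.5  3. ] w 0.0077
```

View pics/e1.png

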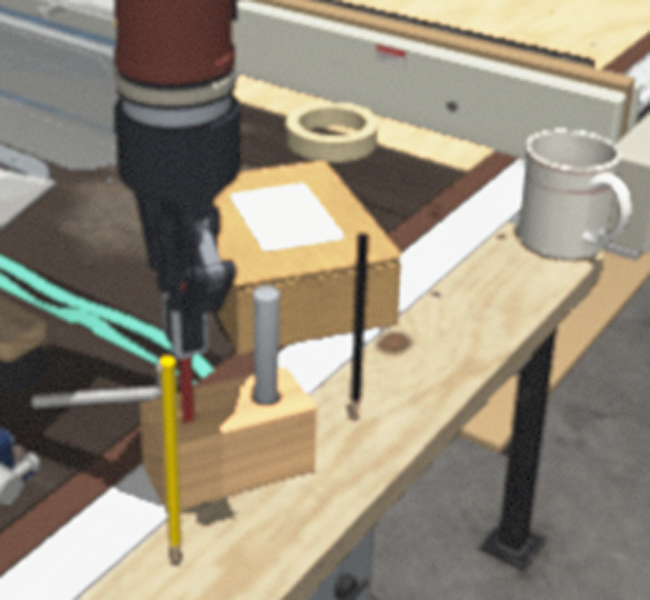

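The red pencil is gripped (width 7.7 mm). I'll lift it.

Call:
arm_command(motion="0 0 0.025 0; 0 0 0.05 0; 0 0 0.075 0; 0 0 0.1 0; 0 0 0.1 0")

```text
time_s: 13.15
eef_pos: [0.4961, -0.2033, 0.2631]
tcp_rot: [[-0.95, -0.314, 0.003], [-0.314, 0.95, -0.001], [-0.002, -0.002, -1.0]]
force: [-0.3, 1.3, 0.1]
width: 0.0079
```

```bash
python3 st.py side:e2
```

```text
13.15 tcp [ 0.4961 -0.2033  0.2631] local [-0.1428 -0.216 ] tip z 0.1905 F [-0.3  1.3  0.1] w 0.0079
```

View pics/e2.png

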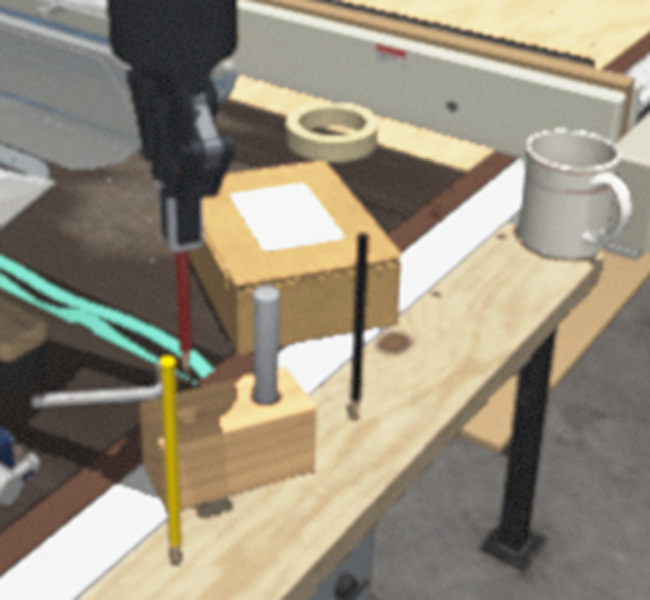

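The pencil is clear of the block, with its point at (185,365) and z≈0.09. The wrist can't tilt, so I'll pivot the pencil in the pads against the fixed block's end edge. First I'll move off the block's -x end and lower.

Call:
arm_command(motion="-0.031 -0.01 0 0; -0.062 -0.02 0 0; -0.062 -0.02 -0.04 0; -0.062 -0.02 -0.08 0; -0.062 -0.02 -0.091 0", newtons=25)

```text
time_s: 13.82
eef_pos: [0.4434, -0.2174, 0.185]
tcp_rot: [[-0.95, -0.314, -0.006], [-0.314, 0.95, 0.004], [0.005, 0.006, -1.0]]
force: [-1.3, -0.2, 0.1]
width: 0.008
```

```bash
python3 st.py side:f1; python3 - <<'E'
from workcell import env
import numpy as np
p=env.sense()['eef_pos'];a=np.radians(18);d=p[:2]-np.array([.523,-.196]);print(d@[np.cos(a),np.sin(a)],d@[-np.sin(a),np.cos(a)],p[2]-.054)
E
```

```text
13.825 tcp [ 0.4434 -0.2174  0.185 ] local [-0.1974 -0.2177] tip z 0.1124 F [-1.3 -0.2  0.1] w 0.008
-0.08198557158799212 0.003921002512978294 0.1312411617064615
```

View pics/f1.png

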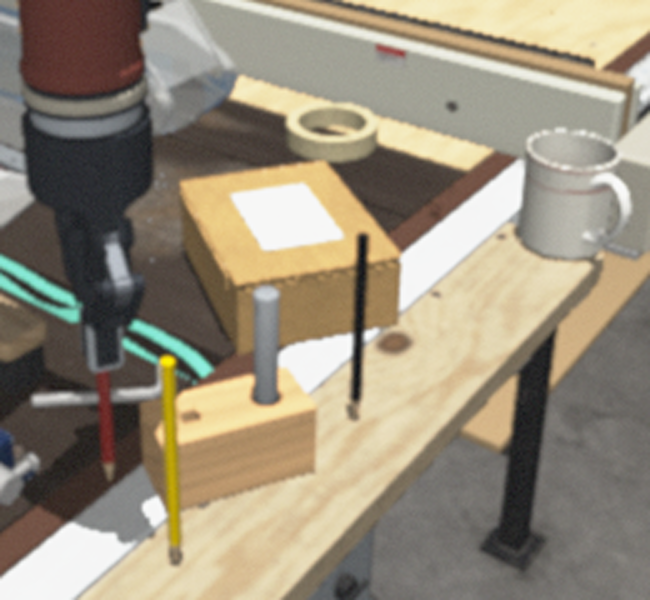

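The pencil hangs beside the block's end, with its point at (108,475). Now I'll push it against the end edge along the arc.

Call:
arm_command(motion="0.015 0.005 0 0; 0.024 0.008 0 0; 0.037 0.012 -0.001 0; 0.05 0.016 -0.002 0; 0.05 0.016 -0.002 0", newtons=20)

```text
time_s: 14.5
eef_pos: [0.4868, -0.206, 0.1873]
tcp_rot: [[-0.949, -0.315, 0.001], [-0.315, 0.949, -0.0], [-0.001, -0.001, -1.0]]
force: [-0.6, -1.1, 0.5]
width: 0.0086
```

```bash
python3 st.py side:f2
```

```text
14.5 tcp [ 0.4868 -0.206   0.1873] local [-0.1525 -0.2165] tip z 0.1147 F [-0.6 -1.1  0.5] w 0.0086
```

View pics/f2.png

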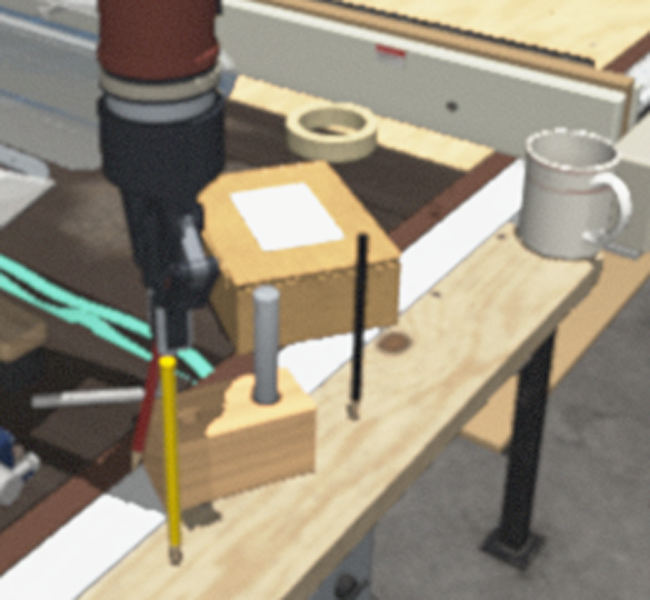

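The pencil is pivoting, with its lower end at (135,465). I'll carry on to about 48°.

Call:
arm_command(motion="0.012 0.004 -0.004 0; 0.023 0.008 -0.009 0; 0.034 0.011 -0.016 0; 0.044 0.014 -0.023 0; 0.048 0.016 -0.028 0")

```text
time_s: 15.18
eef_pos: [0.5251, -0.1931, 0.1643]
tcp_rot: [[-0.949, -0.314, 0.001], [-0.314, 0.949, 0.0], [-0.001, -0.0, -1.0]]
force: [-1.9, -0.3, 4.0]
width: 0.008
```

```bash
python3 st.py side:f3
```

```text
15.175 tcp [ 0.5251 -0.1931  0.1643] local [-0.1123 -0.2126] tip z 0.0917 F [-1.9 -0.3  4. ] w 0.008
```

View pics/f3.png

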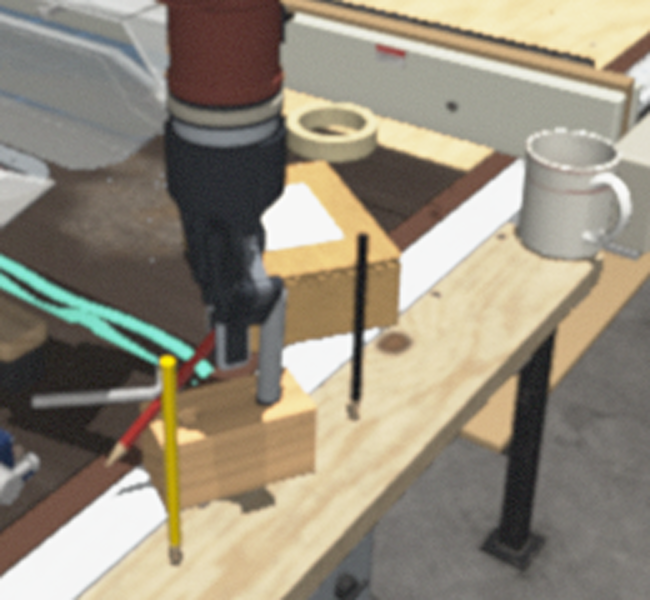

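The pencil now slants at about 45°, with its point at (110,465). I'll firm up the grip and lift away.

Call:
arm_command(motion="0 0 0.03 0; 0 0 0.08 0; 0 0 0.13 0; 0 0 0.15 0; 0 0 0.15 0", newtons=40)

```text
time_s: 15.85
eef_pos: [0.5249, -0.1934, 0.2854]
tcp_rot: [[-0.95, -0.314, 0.003], [-0.314, 0.95, -0.001], [-0.002, -0.002, -1.0]]
force: [-0.1, -0.5, 0.2]
width: 0.008
```

```bash
python3 st.py side:g1 top:g2; python3 - <<'E'
from h import *
from workcell import env
p=np.array(env.sense()['eef_pos']);print(p)
for f in('g1','g2'):
    c=load(f+'.npz');W=cloud(c);h=cv2.cvtColor(c['img'],cv2.COLOR_RGB2HSV)
    m=((h[...,0]<8)|(h[...,0]>172))&(h[...,1]>140)&(np.linalg.norm(W-(p-[0,0,.08]),axis=2)<.16)&(W[...,2]<p[2]-.01)
    q=W[m];print(f,len(q),np.round(q[q[:,2].argmin()],3),np.round(q[q[:,2].argmax()],3))
    if len(q)>5:
        v=np.linalg.svd(q-np.median(q,0))[2][0];print(v,np.degrees(np.arccos(abs(v[2]))))
E
```

```text
15.85 tcp [ 0.5249 -0.1934  0.2854] local [-0.1126 -0.2129] tip z 0.2128 F [-0.1 -0.5  0.2] w 0.008
[ 0.52347969 -0.19282392  0.28268874]
g1 213 [ 0.457 -0.22   0.164] [ 0.513 -0.201  0.236]
[-0.63868762 -0.20254516 -0.74232983] 42.06973826690961
g2 15 [ 0.45  -0.214  0.16 ] [ 0.463 -0.212  0.182]
[-0.55181006 -0.03613075 -0.83318679] 33.572496442780626
```

View pics/g1.png

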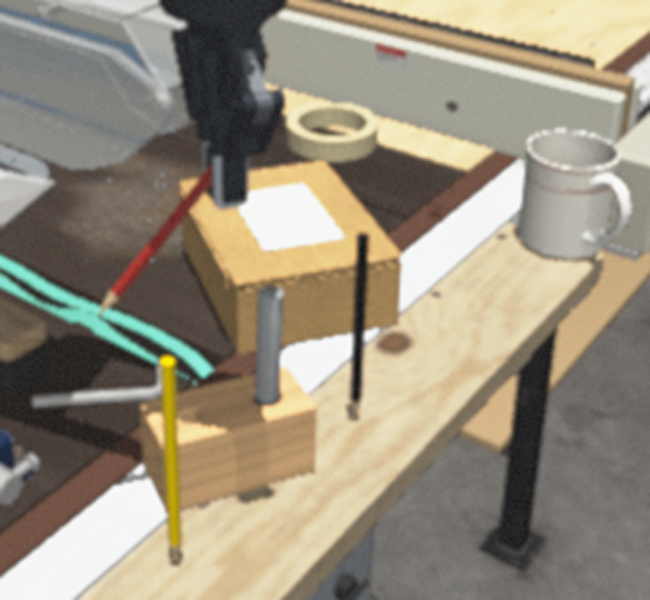

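View pics/g2.png

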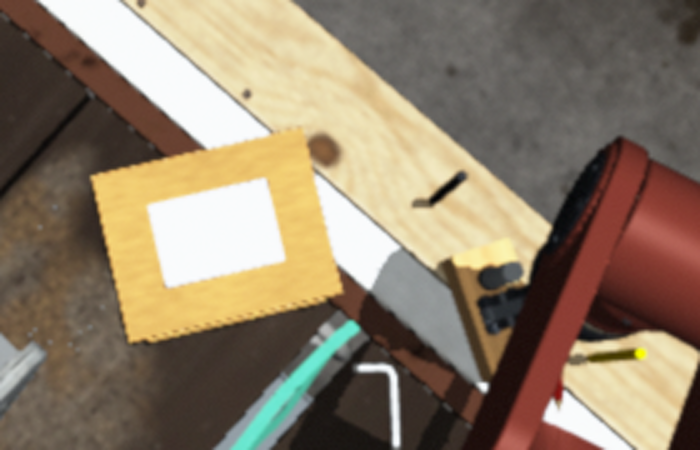

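The pencil slants about 43°. Its point is at about (0.448, -0.219, 0.147), at (105,312) in the side view, and geometry from the grip agrees. I'll carry it over the label.

Call:
arm_command(motion="0.03 0.06 0 0; 0.06 0.12 0 0; 0.09 0.18 0 0; 0.12 0.24 0 0; 0.15 0.28 0 0")

```text
time_s: 16.58
eef_pos: [0.6436, 0.0331, 0.2815]
tcp_rot: [[-0.949, -0.315, -0.005], [-0.315, 0.949, 0.001], [0.004, 0.002, -1.0]]
force: [0.6, -1.4, 0.3]
width: 0.0077
```

Call:
arm_command(motion="0.01 0.02 0 0; 0.022 0.044 0 0; 0.022 0.044 -0.03 0; 0.022 0.044 -0.05 0; 0.022 0.044 -0.05 0")

```text
time_s: 17.2
eef_pos: [0.6602, 0.0653, 0.2419]
tcp_rot: [[-0.95, -0.313, -0.005], [-0.313, 0.95, -0.0], [0.005, 0.002, -1.0]]
force: [-0.2, 0.1, -0.4]
width: 0.0081
```

```bash
cat > chk.py <<'E'
from h import *
from workcell import env
import sys
p=np.array(env.sense()['eef_pos']);print(p)
for f in sys.argv[1:]:
    c=load(f+'.npz');W=cloud(c);h=cv2.cvtColor(c['img'],cv2.COLOR_RGB2HSV)
    m=((h[...,0]<8)|(h[...,0]>172))&(h[...,1]>140)&(np.linalg.norm(W-(p-[0,0,.08]),axis=2)<.16)&(W[...,2]<p[2]-.01)
    q=W[m];print(f,len(q))
    if len(q)>5:
        v=np.linalg.svd(q-np.median(q,0))[2][0];v*=-np.sign(v[2]);e=q[(q@v).argmax()];print(np.round(v,3),np.degrees(np.arccos(abs(v[2]))),'red end',np.round(e,3),'point~',np.round(e+v*.014,3))
E
python3 st.py side:k1 top:k2;python3 chk.py k1 k2
```

```text
17.2 tcp [0.6602 0.0653 0.2419] local [0.0781 0.0082] tip z 0.1693 F [-0.2  0.1 -0.4] w 0.0081
[0.66171313 0.06532206 0.24468389]
k1 62
[-0.652 -0.219 -0.726] 43.4840580560001 red end [0.587 0.037 0.124] point~ [0.578 0.033 0.114]
k2 73
[-0.437 -0.143 -0.888] 27.365866104456472 red end [0.632 0.057 0.071] point~ [0.626 0.055 0.058]
```

View pics/k1.png

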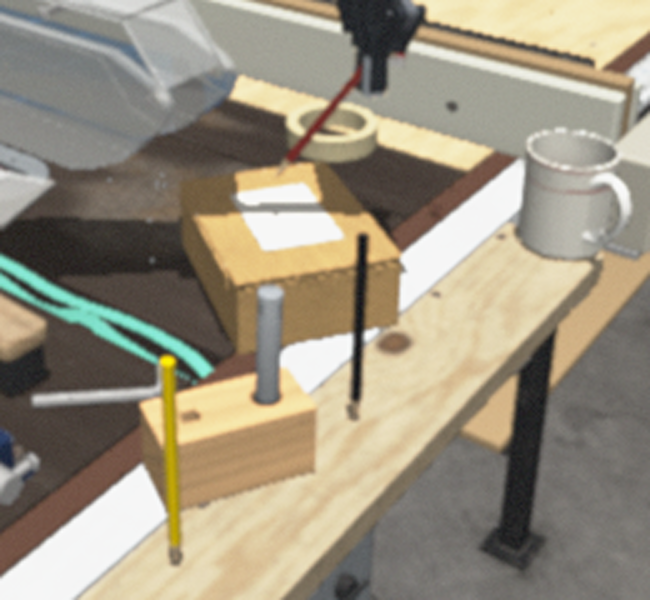

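View pics/k2.png

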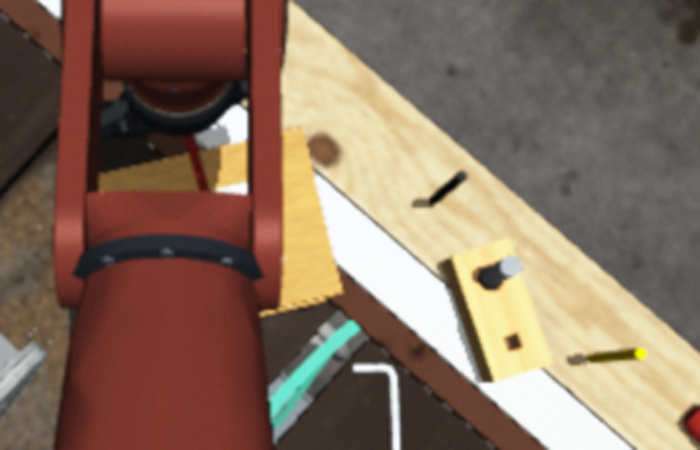

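Call:
arm_command(motion="0 0 0 0; 0 0 0 0; 0 0 0 0")

```text
time_s: 17.68
eef_pos: [0.662, 0.0658, 0.2454]
tcp_rot: [[-0.95, -0.314, 0.001], [-0.314, 0.95, 0.0], [-0.001, -0.0, -1.0]]
force: [0.3, -0.2, -1.2]
width: 0.0079
```

```bash
python3 st.py side:k3 ;python3 chk.py k3; python3 - <<'E'
from h import *
c=load('k3.npz')
print(proj(c,(.584,.040,.104)),proj(c,(.578,.033,.114)))
for z in(.095,.1,.105,.11,.115):print(z,np.round(ray(c,342.4,253.4,z),3))
im=cv2.resize(c['img'][200:300,290:420],None,fx=6,fy=6,interpolation=2);cv2.imwrite('pics/k3z.png',im[:,:,::-1])
E
```

```text
17.675 tcp [0.662  0.0658 0.2454] local [0.08   0.0083] tip z 0.1728 F [ 0.3 -0.2 -1.2] w 0.0079
[0.66193965 0.06583382 0.24514856]
k3 64
[-0.642 -0.209 -0.737] 42.50046247774223 red end [0.592 0.038 0.126] point~ [0.583 0.035 0.115]
[343.14527815 255.82087196] [340.66301926 253.24450603]
0.095 [0.585 0.069 0.095]
0.1 [0.584 0.059 0.1  ]
0.105 [0.583 0.049 0.105]
0.11 [0.582 0.04  0.11 ]
0.115 [0.581 0.03  0.115]
```

View pics/k3z.png

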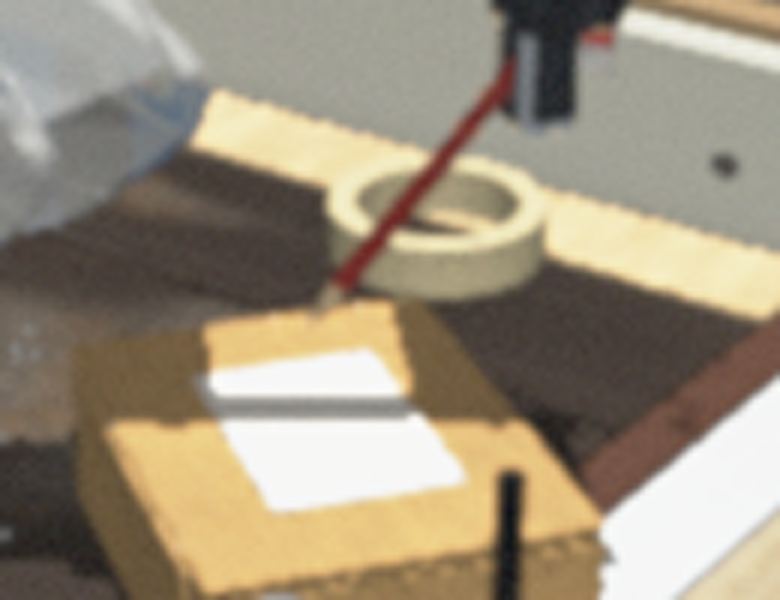

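The estimates agree. The point is at about (0.583, 0.037, 0.110) against the label middle at (0.5855, 0.040, 0.068), the slant is about 43°, and everything is at rest. I'm handing the job in.

```bash
python3 -c "
from workcell import env
print(env.job_done())"
```

```text
the job is handed in; nothing more can be done
None
```

I closed the carton and handed the job in at 17.7 s, with the pencil held slanted over the label. No verdict was reported.

- **Carton:** I folded the left flap, then the right flap, then the lid, using the shut fingers. The depth readings showed both side flaps flat (z≈0.064) and the lid flat (z≈0.068). I last checked the lid's height before gripping the pencil; later views still showed it shut.
- **Pencil:** I drew the red pencil straight up out of the block. The arm's moves cannot tilt the tool, so I pivoted the pencil in the jaws against the end edge of the fixed block. I then carried it over the label.
- **Last checks:**
  - The slant was about 43°.
  - The point was about 3–6 mm sideways from the label middle and about 36–47 mm above it.
  - The finger opening was 7.9 mm on the 9 mm pencil, set to 40 N.
  - The marker, tape roll and hex key looked unmoved by eye.
- **Disagreements:**
  - The two height estimates for the point differed by about 1 cm (geometry 0.104 m, camera 0.115 m); both are well within limits.
  - The top view was mostly blocked by the arm at the end. Its one pencil fit (27°) was taken from a short, hidden piece, so I did not use it.

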